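Gauge the electrode gap with a taper gauge and hold it at the drag

ROBOT

A 6-joint arm with a two-finger parallel gripper is mounted at the origin on a cart in front of the work surface, level with it; the furniture and walls round the work are solid. World frame = base frame: x ahead of the robot, y to its left, z up, the work surface at z = 0. Lengths are in mm, angles in rad, forces in N, time in s.
With the tool pointing down it reaches from about 275 to 1000 mm from the base axis. Payload 8.4 kg.
Tool frame: the origin (TCP) lies midway between the tips of the shut fingers; the grasp point (between the pads) lies 19 mm behind it; z points along the fingers, x is the direction in which the jaws open and shut, and the axes are right-handed (so a half turn about z gives the same grasp; the last joint's range is limited). The gripper opens to 85 mm and grips with 20 to 120 N. Pads are 22 mm wide; open, the fingers measure 114 mm over their backs; the gripper's body (76 mm by 85 mm) begins 54 mm behind the grasp point. The pads swing forward as they close: fully open they stand 13 mm farther back than shut.
Start: joints at [-1.227, 0.353, 1.633, -0, 1.155, -0.002], TCP at [211.842, -588.006, 231.281] pointing down, gripper open.
Joint ranges: [-2.63, 2.63], [-0.92, 2.1], [0.06, 2.66], [-1.3, 4.44], [0, 2.69], [-3.02, 3.02]. Speed limits (rad/s): [2.22, 2.22, 2.79, 3.14, 3.14, 3.14].

INTERFACE

Orientations are given as [roll, pitch, yaw] about the fixed x, y, z axes, in that order (R = Rz(yaw) Ry(pitch) Rx(roll)).
In Python, from rig import sense, grab_frame, camera_model, job gives the robot as it stands.
- The arm moves only by the tool arm_command, never from a script. Its argument "plan" is a list of rows, each an object with "translation": the shift along the tool's x, y, z in cm, a list of three; "twist": the turn about the tool's z in rad; "gripper": the opening, from 0 (shut) to 1 (fully open). A call has exactly 5 rows; each row is the pose to reach, as a shift and turn from the pose measured when the call began, along the tool's axes at that moment; what a row does not reach only later rows make up. A row lasts 1/12 s, in which the tool goes at most 41.7 mm and 7.16 degrees, less where a joint would pass 70% of its speed; a pose out of reach is approached as far as the arm can. A call with a gripper value outside its range is refused whole. The fingers move at their own pace and stop on an object; "squeeze" is the grip in N (left out, the last holds). Time passes only in rows, so rows that repeat a pose let the fingers close, or fill a call up. It gives the time, the measured TCP pose, the force and the opening at its end, in the units of the state.
- sense(): the state, without advancing time (a new reading comes with each control period).
- grab_frame(name): name is "scene" or "side" or "wrist"; returns the picture (384x512x3 uint8, blue, green, red); there is no depth.
- camera_model(name): a dict with "fx", "fy", "cx", "cy" (pixels), "pose" (4x4, takes a point from camera to world coordinates). Camera axes: x right, y down, z forward; pixel columns grow to the right and rows downward; lengths in mm; the calibration is good to about 2 mm. A picture is of the moment at which its call begins: read the wrist's pose just before it. camera_model takes no time and is no camera call; for the wrist camera it gives the pose at the moment of the call.
- job.sign_off(): hands the job in, once; it reports no verdict.
The state is a dict: "clock": time; "qpos": joint angles; "qvel": joint speeds; "joint_efforts": joint torques, N m; "eef_pos": TCP position; "tcp_rot": TCP orientation; "contact_force": force on the tool from outside, world axes, zero at the start; "wrist_torque": the same for the moment, N m; "opening": opening from 0.0 (shut) to 1.0 (fully open).
Only numpy, scipy, OpenCV 4.12 (cv2) and the standard library are available. Lean on these libraries where they do the work, as an engineer would, in place of code of your own. Each camera call takes 0.05 s, during which the arm holds its last target.

TASK

The gap between the two steel electrode plates of the spring-loaded electrode stand has to be gauged. Lift the taper gauge out of its wooden block by the black handle and lower it point down, upright and square to the plates, into the middle of the gap from above until it drags snugly on both plates, without forcing the spring plate back by more than a millimetre or so. Finish while still gripping the gauge, holding it still at that depth so that it can be read; leave the vials, the dish and the beaker where they are.

Things in the scene. Friction and masses are not known exactly. Their poses are not given: they have to be found in the camera images.
- gauge: taper gauge, loose, about 110 g, hanging upright in the wooden block, 135 mm long. Origin: middle of the tip (lower end); z runs up along the gauge to the handle, x along the blade's width, y across its thickness. Steel blade z = 0 to 75 mm, 16 mm wide, a symmetric wedge 3 mm thick at the tip and 0.1 mm thicker per mm of z (10.5 mm at z = 75). Black flat handle z = 75 to 135 mm, 28 mm wide (x), 14 mm thick (y). It works the same turned half round about z.
- gauge_grip (a point): middle of the gauge's black handle, on its axis 110 mm above the tip: where to grip it from above, across the 14 mm thickness (y) or the 28 mm width (x)
- block: wooden block on two aluminium feet (96 x 70 mm over them), fixed, 76 (x) x 56 (y) x 80 mm high, origin at the middle of its underside. The blade hangs in a vertical slot right through it, 18.5 (x) x 13 (y) mm; the handle's shoulders rest on its top, the tip 5 mm above the bench. The gauge comes out straight up; its axes are parallel to the block's at the start.
- stand: electrode stand, fixed to the bench: aluminium base 112 (x) x 190 (y) mm, 12 mm thick, origin at the middle of its underside, z up. A grey steel upright 11 mm thick stands at each end (y = +-74 to 85 mm, up to 104 mm high); four 7 mm guide rods run along y at x = +-36 mm, 22 and 94 mm up. The two electrode plates stand upright between them, facing each other along y; the gap between them is open from above and free of anything down to the base.
- set_plate: steel electrode plate on the +y side of the gap, 88 (x) x 8 (y) x 95 mm, carried by the screw with the black knurled knob, which stays where it is set. Origin: middle of its gap face, level with its top edge (110 mm above the bench); axes parallel to the stand's. Its gap face lies at stand y = +2.5 to +5 mm, different each time. The top edge on the gap side has a 4 mm bevel at 45 degrees that leads the blade in, so the gap proper begins 4 mm below the top.
- spring_plate: the like steel electrode plate on the -y side, backed by the springs; same size, bevel and origin. At rest against its stop its gap face lies at stand y = -2.5 mm, so the gap is 5 to 7.5 mm wide. It slides towards -y when pushed: 2 N starts it, then 5 N more for each mm.
- petri_dish: clear dish, loose, 89 mm across, 14 mm high, origin at the middle of its underside
- vial_white: sample vial with white cap, loose, 27 mm across, 50 mm high, origin at the middle of its underside
- vial_black: sample vial with black cap, loose, 27 mm across, 50 mm high, origin at the middle of its underside
- beaker: tall glass beaker, loose, 113 x 122 mm, 166 mm high, origin at the middle of its underside
Mind the look-alikes: they are no part of the job. What is shaped like the block but green, pink or yellow is not meant.

How it is judged (in metres and radians):
On the way, in this order (a step that is already met when the one before it is completed fails the run):
1. the gauge is lifted clear out of its block (z of gauge in the frame of block above 0.085 m and contact force between the fingers and gauge above 2 N), for 0.1 s.
2. the blade enters the middle of the gap, upright and square (angle between the z axis of gauge and the z axis of stand, either way round below 0.1 rad and angle between the x axis of gauge and the x axis of stand, either way round below 0.12 rad and x of gauge in the frame of stand between -0.02 and 0.02 m and y of gauge in the frame of stand between -0.008 and 0.008 m and z of gauge in the frame of stand below 0.102 m and contact force between the fingers and gauge above 2 N), for 0.1 s.
At the end, for the whole second after the job is handed in: The blade is in the gap, tip 12 mm or more below the plate tops and within 20 mm of mid-width, upright within 0.1 and square within 0.12 rad, pressing each plate with over 1.5 N, the spring plate pushed back under 2 mm; the gripper still holds the gauge (over 3 N), at rest (angle between the z axis of gauge and the z axis of stand, either way round below 0.1 rad and angle between the x axis of gauge and the x axis of stand, either way round below 0.12 rad and x of gauge in the frame of stand between -0.02 and 0.02 m and y of gauge in the frame of stand between -0.008 and 0.008 m and z of gauge in the frame of stand below 0.098 m and contact force between gauge and set_plate above 1.5 N and contact force between gauge and spring_plate above 1.5 N and y of spring_plate in the frame of stand above -0.0045 m and contact force between the fingers and gauge above 3 N and linear speed of gauge below 0.01 m/s); the arm keeps its last pose, push and grip.
It fails at once if the spring plate is forced back by more than 4 mm (y of spring_plate in the frame of stand below -0.0065 m).
It fails at once if a vial, the dish or the beaker is shifted by more than 20 mm or knocked over (distance of any of petri_dish, vial_white, vial_black, beaker from where it was at the start of the episode above 0.02 m or angle between any of petri_dish, vial_white, vial_black, beaker's own z axis and vertical above 0.5 rad).
It also fails if it takes over 51 s, if anything falls off the work surface, if the arm or the gripper's body presses on something with over 40 N, if the wrist force passes 120 N, or if a joint passes its speed limit or range.

## Working session

There is one attempt and no reset: what is moved stays moved. The work goes in short steps, Python scripts to look and compute and a tool call to move; the robot and the scene stay as the last step left them, time stands still between calls to the robot, and variables do not carry over. Pictures are saved under pics/ and viewed, and the job is handed in when it is done.

Besides the shell and the picture viewer there is one more tool, called after "Call:" by a JSON object that holds its "op" and its "data", one argument or row to a line. arm_command: Moves the arm, as the interface text tells. Its arguments: {"type":"object","properties":{"plan":{"type":"array","items":{"type":"object","properties":{"translation":{"type":"array","items":{"type":"number"}},"twist":{"type":"number"},"gripper":{"type":"number"}}}},"squeeze":{"type":"number"}},"required":["plan"]}

```bash
mkdir -p pics; ls
python3 - <<'E'
from rig import sense, grab_frame, camera_model, job
import cv2
s=sense();print(s)
for n in ("scene","side","wrist"):
    m=camera_model(n);print(n,m)
    cv2.imwrite(f"pics/{n}0.png",grab_frame(n))
E
```

```text
pics
{'clock': 0.0, 'qpos': array([-1.22741344e+00,  3.53676364e-01,  1.63415525e+00, -5.12987374e-05,
        1.15520306e+00, -2.43015101e-03]), 'qvel': array([-0.00111342,  0.00110094, -0.00091125, -0.00064575,  0.00041845,
       -0.00074437]), 'joint_efforts': array([ 2.80528242e-03, -6.05256414e+01, -3.42060184e+01,  1.27294970e-04,
        9.45459557e-03,  8.62760828e-06]), 'eef_pos': array([ 211.6526697 , -587.5489893 ,  230.53502962]), 'tcp_rot': array([ 3.14154926e+00,  1.44213174e-03, -1.22496258e+00]), 'contact_force': array([-0.00542132,  1.37018408, -0.38831725]), 'wrist_torque': array([1.59102548e-02, 8.57815585e-06, 7.68265548e-03]), 'opening': 1.0020881097644907}
scene {'fx': 397.7231856415175, 'fy': 397.7231856415175, 'cx': 250.7314448665427, 'cy': 190.3091961030269, 'pose': array([[ 6.89470684e-01, -3.09865171e-01,  6.54685994e-01,
        -6.11348479e+02],
       [-7.24143706e-01, -3.14465306e-01,  6.13781284e-01,
        -1.25129801e+03],
       [ 1.56865889e-02, -8.97270944e-01, -4.41201523e-01,
         8.80285356e+02],
       [ 0.00000000e+00,  0.00000000e+00, 
[... 262 characters left out ...]
019e-01,  3.70138448e-01, -7.68883803e-01,
         1.10577018e+03],
       [ 1.54218161e-02, -8.96797314e-01, -4.42172754e-01,
         7.96267314e+02],
       [ 0.00000000e+00,  0.00000000e+00,  0.00000000e+00,
         1.00000000e+00]])}
wrist {'fx': 300.45171974570565, 'fy': 300.45171974570565, 'cx': 257.7098017003585, 'cy': 191.28827695407918, 'pose': array([[ 3.39655559e-01, -9.00001485e-01, -2.73187532e-01,
         2.80133111e+02],
       [-9.40549701e-01, -3.25198104e-01, -9.80431211e-02,
        -5.63287898e+02],
       [-6.01112842e-04,  2.90247343e-01, -9.56951471e-01,
         3.74243100e+02],
       [ 0.00000000e+00,  0.00000000e+00,  0.00000000e+00,
         1.00000000e+00]])}
```

View pics/scene0.png

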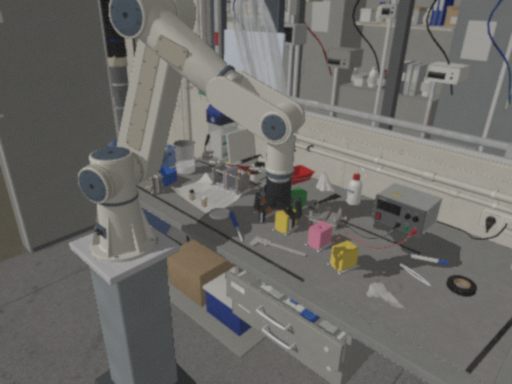

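View pics/side0.png

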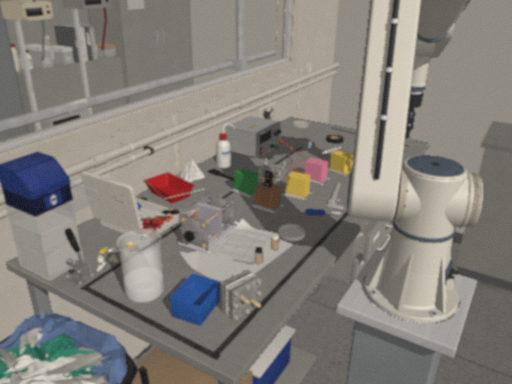

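View pics/wrist0.png

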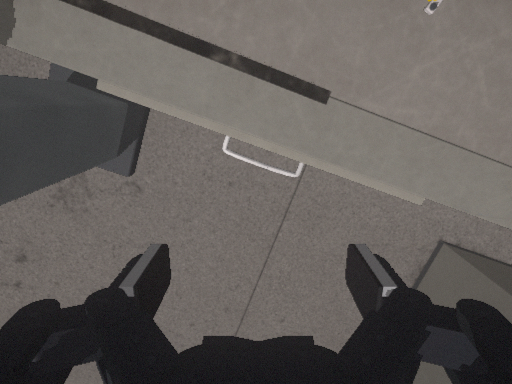

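The side view shows the brown block near (268,195), with green, yellow and pink look-alikes around it. There are stand-like things at (208,225) and (243,295). I'll enlarge these.

Run:
```python
import cv2
a=cv2.imread('pics/side0.png');b=cv2.imread('pics/scene0.png')
cv2.imwrite('pics/sideA.png',cv2.resize(a[140:330,160:360],None,fx=4,fy=3.1,interpolation=cv2.INTER_CUBIC)[:590])
cv2.imwrite('pics/sideB.png',cv2.resize(a[150:250,170:320],None,fx=5.3,fy=5.3,interpolation=cv2.INTER_CUBIC))
cv2.imwrite('pics/sceneB.png',cv2.resize(b[140:250,140:290],None,fx=5.3,fy=5.3,interpolation=cv2.INTER_CUBIC))
```

```text
(no output)
```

View pics/sideB.png

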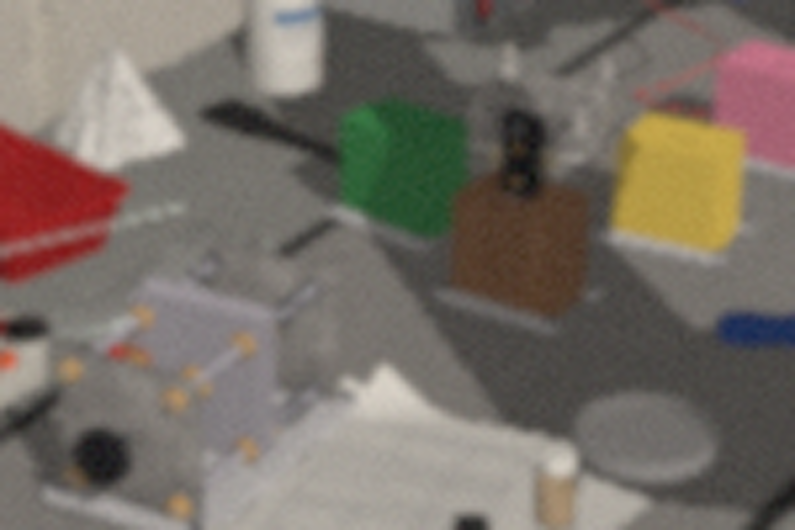

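View pics/sceneB.png

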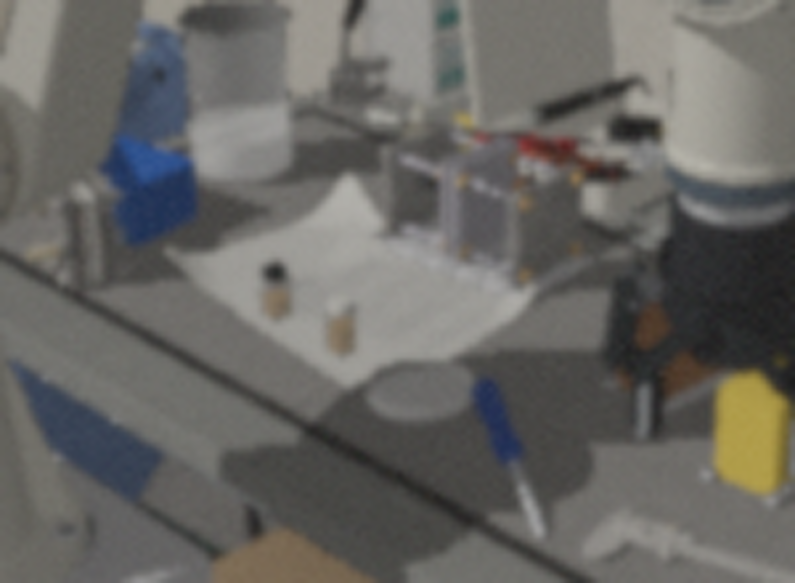

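View pics/sideA.png

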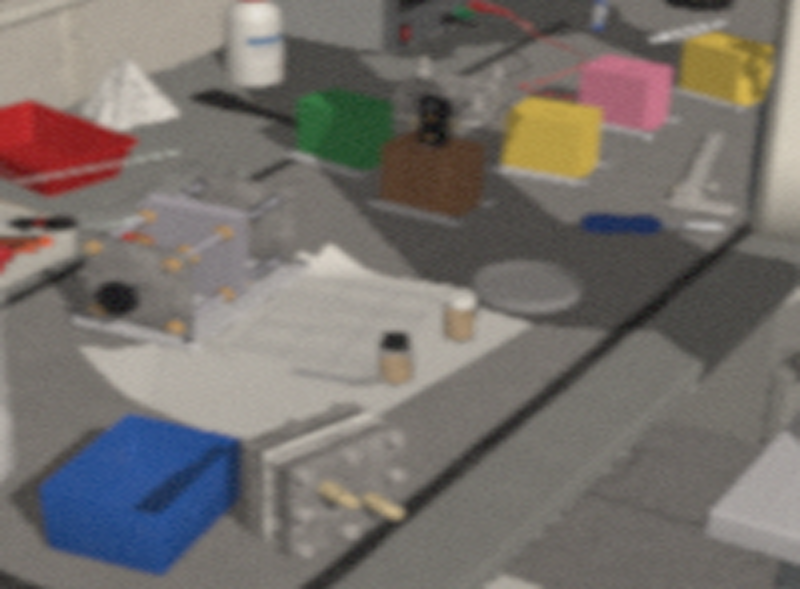

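```bash
cat > h.py <<'E'
import numpy as np, cv2
from rig import sense, grab_frame, camera_model, job
def ray(m,uv):
    d=np.array([(uv[0]-m['cx'])/m['fx'],(uv[1]-m['cy'])/m['fy'],1.0])
    P=np.array(m['pose']);return P[:3,3],P[:3,:3]@d
def onz(m,uv,z):
    o,d=ray(m,uv);return o+d*(z-o[2])/d[2]
def proj(m,p):
    P=np.array(m['pose']);c=P[:3,:3].T@(np.asarray(p,float)-P[:3,3])
    return np.array([m['fx']*c[0]/c[2]+m['cx'],m['fy']*c[1]/c[2]+m['cy']])
E
python3 - <<'E'
from h import *
m=camera_model('side')
S=lambda u,v:(170+u/5.3,150+v/5.3)
print('handle top',onz(m,S(523,117),140))
print('block top',onz(m,S(520,190),80))
for n,p,z in [('L',S(455,205),80),('front',S(553,212),80),('footL',S(437,290),0),('footfront',S(553,325),0),
  ('setplate far-left top',S(140,282),110),('setplate right top',S(275,318),110),('dish',S(648,435),7),('baseL',S(45,490),12),('baseR',S(205,560),12),('vialw',S(555,455),50)]:
    print(n,onz(m,p,z).round())
mm=camera_model('scene')
T=lambda u,v:(140+u/5.3,140+v/5.3)
for n,p,z in [('plate left topfront',T(440,178),110),('upright right front top',T(520,190),110),('plate right top back',T(510,140),110),('vialw',T(340,305),50),('dish',T(420,390),7)]:
    print(n,onz(mm,p,z).round())
s=sense();print(s['clock'])
E
```

```text
handle top [ 575.20462618 -212.13731378  140.        ]
block top [ 582.02102243 -223.11196262   80.        ]
L [ 607. -178.   80.]
front [ 546. -205.   80.]
footL [ 632. -197.    0.]
footfront [ 538. -197.    0.]
setplate far-left top [677.  72. 110.]
setplate right top [583.  65. 110.]
dish [411. -92.   7.]
baseL [679. 167.  12.]
baseR [555. 175.  12.]
vialw [415.  23.  50.]
plate left topfront [569.  39. 110.]
upright right front top [601. -31. 110.]
plate right top back [676.  58. 110.]
vialw [416.   1.  50.]
dish [ 415. -100.    7.]
0.15
```

Look-alikes in the side view are green (243,181), yellow (298,184), pink (316,168) and yellow (341,161). I choose the brown block at (268,195): it is wooden-coloured, holds the black handle, and the close crop confirms it. Next I move above it to look with the wrist camera.

```bash
cat >> h.py <<'E'
from scipy.spatial.transform import Rotation as Ro
def go(p,yaw=None):
    s=sense();R=Ro.from_euler('xyz',s['tcp_rot']).as_matrix()
    d=R.T@(np.array(p,float)-s['eef_pos'])/10
    y=s['tcp_rot'][2]
    print('pos',s['eef_pos'].round(1),'rot',s['tcp_rot'].round(4),'cm',d.round(2),'twist',None if yaw is None else round(-((yaw-y+np.pi)%(2*np.pi)-np.pi),4),'t',round(s['clock'],2))
E
python3 -c "
from h import *
go([540,-214,290],-np.pi/2)"
```

```text
pos [ 211.7 -587.7  230.7] rot [-3.1416e+00  1.1000e-03 -1.2250e+00] cm [-24.04 -43.55  -5.9 ] twist 0.3458 t 0.15
```

Call:
{"op": "arm_command", "data": {
  "plan": [
    {"translation": [-1,-1.8,-1.0],"twist": 0.06,"gripper": 1},
    {"translation": [-3,-5.3,-2.5],"twist": 0.16,"gripper": 1},
    {"translation": [-5,-9,-4],"twist": 0.25,"gripper": 1},
    {"translation": [-7,-12.6,-5.9],"twist": 0.346,"gripper": 1},
    {"translation": [-9,-16.2,-5.9],"twist": 0.346,"gripper": 1}
  ]
}}

```text
clock: 0.57
eef_pos: [330.3, -453.2, 291.9]
tcp_rot: [-3.14, -0.002, -1.578]
contact_force: [0.2, -0.6, -0.1]
opening: 1.0
```

```bash
python3 -c "
from h import *
go([540,-214,290],-np.pi/2)"
```

```text
pos [ 330.3 -453.2  291.9] rot [-3.1400e+00 -1.9000e-03 -1.5779e+00] cm [-24.07 -20.8    0.18] twist -0.0071 t 0.57
```

Call:
{"op": "arm_command", "data": {
  "plan": [
    {"translation": [-2.8,-2.4,0],"twist": -0.007,"gripper": 1},
    {"translation": [-5.8,-5.0,0],"twist": -0.007,"gripper": 1},
    {"translation": [-8.8,-7.6,0],"twist": -0.007,"gripper": 1},
    {"translation": [-11.8,-10.2,0],"twist": -0.007,"gripper": 1},
    {"translation": [-14.8,-12.8,0],"twist": -0.007,"gripper": 1}
  ]
}}

```text
clock: 0.98
eef_pos: [460.2, -304.4, 291.8]
tcp_rot: [-3.14, -0.002, -1.571]
contact_force: [0.7, 0.1, 0.9]
opening: 1.001
```

```bash
python3 -c "
from h import *
go([540,-214,290],-np.pi/2)"
```

```text
pos [ 460.2 -304.4  291.8] rot [-3.140e+00 -1.900e-03 -1.571e+00] cm [-9.04 -7.98  0.18] twist -0.0002 t 0.98
```

Call:
{"op": "arm_command", "data": {
  "plan": [
    {"translation": [-2.8,-2.4,0],"twist": 0,"gripper": 1},
    {"translation": [-5.8,-5.0,0],"twist": 0,"gripper": 1},
    {"translation": [-8,-7,0.1],"twist": 0,"gripper": 1},
    {"translation": [-9,-8,0.2],"twist": 0,"gripper": 1},
    {"translation": [-9,-8,0.2],"twist": 0,"gripper": 1}
  ]
}}

```text
clock: 1.4
eef_pos: [541.7, -212.2, 289.2]
tcp_rot: [-3.14, -0.001, -1.568]
contact_force: [-0.8, -0.5, -0.7]
opening: 1.0
```

```bash
python3 -c "
from h import *
s=sense();m=camera_model('wrist');im=grab_frame('wrist');cv2.imwrite('pics/w1.png',im)
np.savez('w1.npz',**{k:np.array(v) for k,v in m.items()})
print(s['eef_pos'],s['tcp_rot'])"
```

```text
[ 541.7241439  -212.20023794  289.22989877] [-3.14021264e+00 -1.22705351e-03 -1.56797041e+00]
```

View pics/w1.png

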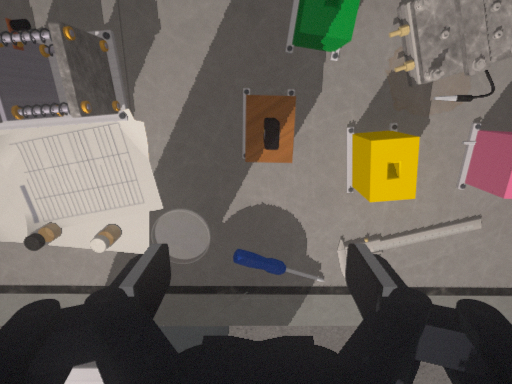

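The wrist view shows the brown block at (270,128) with the black handle at (272,133). Its long side runs along the rows, which is roughly world x. The stand is at the upper left (60,75). Next I measure both.

Run:
```python
from h import *
m=dict(np.load('w1.npz'));im=cv2.imread('pics/w1.png')
hsv=cv2.cvtColor(im,cv2.COLOR_BGR2HSV)
roi=np.zeros(im.shape[:2],np.uint8);roi[85:172,240:302]=1
br=((hsv[...,0]<20)&(hsv[...,1]>110)&(hsv[...,2]>50)).astype(np.uint8)*roi
c=max(cv2.findContours(br,cv2.RETR_EXTERNAL,cv2.CHAIN_APPROX_NONE)[0],key=cv2.contourArea)
r=cv2.minAreaRect(c);print('brown',r);
box=cv2.boxPoints(r);W=[onz(m,p,80)[:2].round(1) for p in box];print(W)
h=((hsv[...,2]<50)).astype(np.uint8)*roi
cs=cv2.findContours(h,cv2.RETR_EXTERNAL,cv2.CHAIN_APPROX_NONE)[0]
for k in cs:
    if cv2.contourArea(k)>30:
        r=cv2.minAreaRect(k);print('dark',r,cv2.boundingRect(k));
        for p in cv2.boxPoints(r):print(p,onz(m,p,140)[:2].round(1))
cv2.imwrite('pics/w1c.png',cv2.resize(im[80:180,230:310],None,fx=6,fy=6,interpolation=cv2.INTER_CUBIC))
cv2.imwrite('pics/w1s.png',cv2.resize(im[0:140,0:150],None,fx=4.2,fy=4.2,interpolation=cv2.INTER_CUBIC))
```

```text
brown ((269.6555480957031, 128.48812866210938), (49.17767333984375, 66.68451690673828), 1.9749339818954468)
[array([ 545.5, -196.9]), array([ 621. , -200.2]), array([ 619.4, -255.2]), array([ 543.7, -255.5])]
dark ((271.5, 133.0), (30.0, 15.0), 90.0) (264, 118, 16, 31)
[264. 118.] [ 598.6 -219. ]
[279. 118.] [ 598.6 -233.2]
[279. 148.] [ 570.1 -233.9]
[264. 148.] [ 570.1 -219.2]
```

View pics/w1c.png

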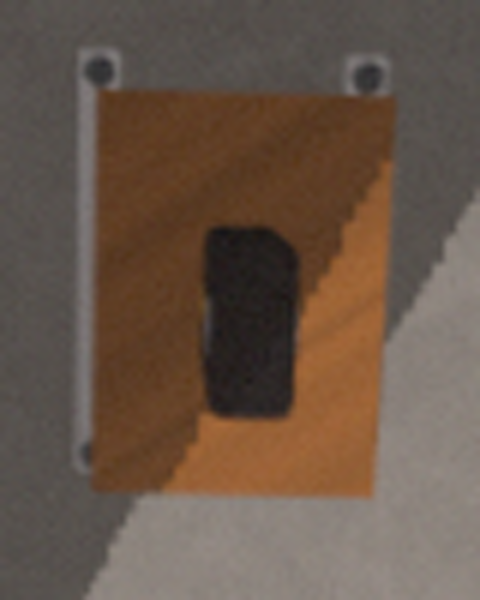

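View pics/w1s.png

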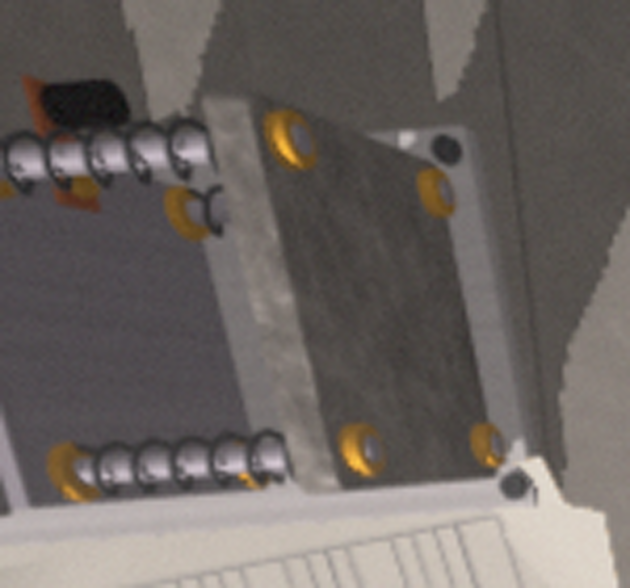

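Run:
```python
from h import *
m=dict(np.load('w1.npz'))
f=lambda u,v:(230+u/6-.4,80+v/6-.4)
C=[onz(m,f(*p),80)[:2] for p in [(97,92),(396,97),(373,497),(93,490)]]
print(np.round(C,1),np.mean(C,0))
TL,TR,BR,BL=C
for a,b in [(BL,TL),(BR,TR),(TL,TR),(BL,BR)]:
    d=b-a;print(np.linalg.norm(d),np.degrees(np.arctan2(d[1],d[0])))
go([545,-226.5,220],-np.pi/2)
```

```text
[[ 620.4 -199.7]
 [ 619.7 -255.5]
 [ 543.9 -253.9]
 [ 545.1 -198.3]] [ 582.29132421 -226.83347621]
75.25715471840532 -1.0551447620887193
75.80352012638843 -1.163576889832637
55.79880219057229 -90.70408399988078
55.65467202982371 -91.26551403825634
pos [ 540.5 -213.6  289.3] rot [-3.1410e+00 -1.8000e-03 -1.5686e+00] cm [ 1.28 -0.44  6.93] twist 0.0022 t 1.45
```

Call:
{"op": "arm_command", "data": {
  "plan": [
    {"translation": [0.3,-0.1,1.5],"twist": 0.01,"gripper": 1},
    {"translation": [0.8,-0.3,4],"twist": 0.02,"gripper": 1},
    {"translation": [1.3,-0.4,6],"twist": 0.02,"gripper": 1},
    {"translation": [1.3,-0.4,6.9],"twist": 0.02,"gripper": 1},
    {"translation": [1.3,-0.4,6.9],"twist": 0.02,"gripper": 1}
  ]
}}

```text
clock: 1.87
eef_pos: [542.3, -227.4, 218.1]
tcp_rot: [3.138, -0.001, -1.59]
contact_force: [0.3, 0.4, -0.5]
opening: 1.0
```

Run:
```python
from h import *
s=sense();m=camera_model('wrist');im=grab_frame('wrist');cv2.imwrite('pics/w2.png',im)
np.savez('w2.npz',**{k:np.array(v) for k,v in m.items()})
print(s['eef_pos'],s['tcp_rot'],s['qvel'])
hsv=cv2.cvtColor(im,cv2.COLOR_BGR2HSV)
roi=np.zeros(im.shape[:2],np.uint8);roi[60:240,190:330]=1
h=((hsv[...,2]<50)).astype(np.uint8)*roi
for k in cv2.findContours(h,cv2.RETR_EXTERNAL,cv2.CHAIN_APPROX_NONE)[0]:
    if cv2.contourArea(k)>150:
        r=cv2.minAreaRect(k);print('dark',r,cv2.boundingRect(k))
        for p in cv2.boxPoints(r):print(p,onz(m,p,140)[:2].round(1))
cv2.imwrite('pics/w2c.png',cv2.resize(im[40:240,180:340],None,fx=3,fy=3,interpolation=cv2.INTER_CUBIC))
```

```text
[ 542.34165527 -227.42183068  218.06932886] [ 3.13798501e+00 -5.34192583e-04 -1.59025771e+00] [ 0.01292638 -0.03158887 -0.04241851  0.00572851  0.03798128  0.00487221]
dark ((254.0, 141.5), (41.0, 18.0), 90.0) (245, 121, 19, 42)
[245. 121.] [ 600.7 -220.2]
[263. 121.] [ 600.4 -233.2]
[263. 162.] [ 570.5 -232.8]
[245. 162.] [ 570.7 -219.3]
```

View pics/w2c.png

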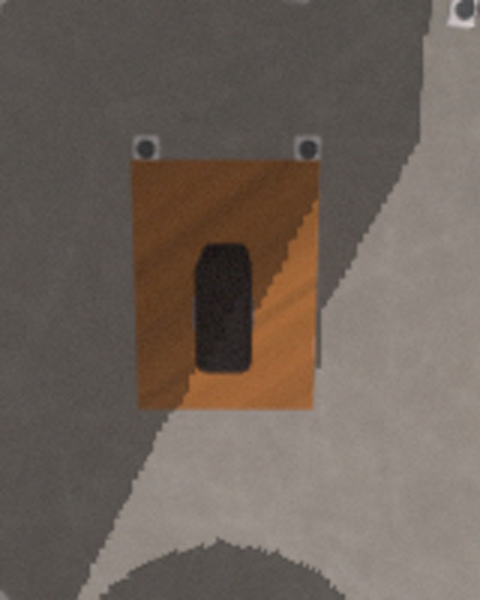

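```bash
python3 -c "
from h import *
go([584,-226.5,96],-1.589)"
```

```text
pos [ 543.3 -227.4  219.7] rot [ 3.1401e+00 -1.2000e-03 -1.5900e+00] cm [-0.19 -4.09 12.36] twist -0.001 t 1.92
```

Call:
{"op": "arm_command", "data": {
  "plan": [
    {"translation": [-0.1,-2,0.5],"twist": 0,"gripper": 1},
    {"translation": [-0.2,-4.1,2.5],"twist": 0,"gripper": 1},
    {"translation": [-0.2,-4.1,5.5],"twist": 0,"gripper": 1},
    {"translation": [-0.2,-4.1,8],"twist": 0,"gripper": 1},
    {"translation": [-0.2,-4.1,9],"twist": 0,"gripper": 1}
  ]
}}

```text
clock: 2.33
eef_pos: [583.2, -226.1, 127.8]
tcp_rot: [3.138, -0.0, -1.59]
contact_force: [-0.9, 0.9, -0.1]
opening: 0.997
```

Run:
```python
from h import *
go([584,-226.5,96],-1.589)
cv2.imwrite('pics/w3.png',grab_frame('wrist'))
go([584,-226.5,96],-1.589)
```

```text
pos [ 583.2 -226.1  127.8] rot [ 3.1377e+00 -4.0000e-04 -1.5900e+00] cm [ 0.04 -0.09  3.18] twist -0.001 t 2.33
pos [ 582.6 -225.9  127.1] rot [ 3.1363e+00  1.0000e-04 -1.5901e+00] cm [ 0.05 -0.16  3.11] twist -0.0011 t 2.38
```

View pics/w3.png

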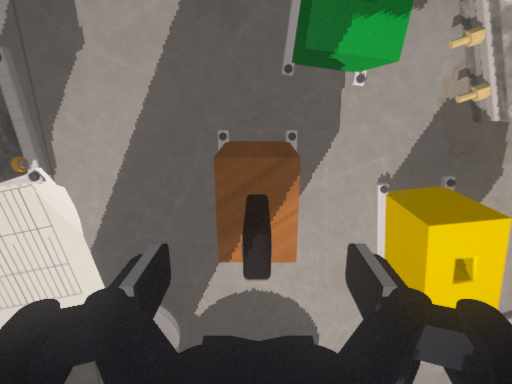

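The handle at (257,235) sits midway between the fingers (165 and 350). I continue down and close.

Call:
{"op": "arm_command", "data": {
  "plan": [
    {"translation": [0.05,-0.1,1],"twist": 0,"gripper": 1},
    {"translation": [0.05,-0.15,2.3],"twist": 0,"gripper": 1},
    {"translation": [0.05,-0.15,3.1],"twist": 0,"gripper": 1},
    {"translation": [0.05,-0.15,3.1],"twist": 0,"gripper": 0.6},
    {"translation": [0.05,-0.15,3.1],"twist": 0,"gripper": 0.4}
  ],
  "squeeze": 40
}}

```text
clock: 2.8
eef_pos: [583.8, -226.5, 96.1]
tcp_rot: [3.136, 0.0, -1.59]
contact_force: [-0.5, 0.8, -1.0]
opening: 0.744
```

Run:
```python
from h import *
go([584,-226.5,96],-1.589);print(sense()['opening'])
```

```text
pos [ 583.8 -226.5   96.1] rot [ 3.1360e+00  3.0000e-04 -1.5902e+00] cm [ 0.   -0.02  0.01] twist -0.0012 t 2.8
0.744026560774602
```

Call:
{"op": "arm_command", "data": {
  "plan": [
    {"translation": [0,0,0],"twist": 0,"gripper": 0.4},
    {"translation": [0,0,0],"twist": 0,"gripper": 0.2},
    {"translation": [0,0,0],"twist": 0,"gripper": 0.05},
    {"translation": [0,0,0],"twist": 0,"gripper": 0},
    {"translation": [0,0,0],"twist": 0,"gripper": 0}
  ],
  "squeeze": 50
}}

```text
clock: 3.22
eef_pos: [584.2, -226.6, 96.7]
tcp_rot: [3.137, -0.0, -1.59]
contact_force: [-0.4, -0.9, 3.0]
opening: 0.154
```

Call:
{"op": "arm_command", "data": {
  "plan": [
    {"translation": [0,0,0],"twist": 0,"gripper": 0},
    {"translation": [0,0,0],"twist": 0,"gripper": 0},
    {"translation": [0,0,0],"twist": 0,"gripper": 0},
    {"translation": [0,0,0],"twist": 0,"gripper": 0},
    {"translation": [0,0,0],"twist": 0,"gripper": 0}
  ],
  "squeeze": 50
}}

```text
clock: 3.63
eef_pos: [584.2, -226.6, 96.7]
tcp_rot: [3.137, -0.0, -1.59]
contact_force: [-0.3, -0.2, 0.4]
opening: 0.158
```

Opening is 0.158, about 13.4 mm, so the handle is held. Lift straight up.

Call:
{"op": "arm_command", "data": {
  "plan": [
    {"translation": [0,0,-1],"twist": 0,"gripper": 0},
    {"translation": [0,0,-3],"twist": 0,"gripper": 0},
    {"translation": [0,0,-5.5],"twist": 0,"gripper": 0},
    {"translation": [0,0,-8],"twist": 0,"gripper": 0},
    {"translation": [0,0,-10],"twist": 0,"gripper": 0}
  ]
}}

```text
clock: 4.05
eef_pos: [584.9, -226.7, 199.1]
tcp_rot: [3.138, -0.0, -1.59]
contact_force: [0.7, -0.9, -0.5]
opening: 0.158
```

Call:
{"op": "arm_command", "data": {
  "plan": [
    {"translation": [0,0,-2],"twist": 0,"gripper": 0},
    {"translation": [0,0,-4],"twist": 0,"gripper": 0},
    {"translation": [0,0,-6],"twist": 0,"gripper": 0},
    {"translation": [0,0,-7],"twist": 0,"gripper": 0},
    {"translation": [0,0,-7],"twist": 0,"gripper": 0}
  ]
}}

```text
clock: 4.47
eef_pos: [586.3, -227.1, 272.0]
tcp_rot: [-3.141, -0.002, -1.59]
contact_force: [0.6, 1.0, -0.9]
opening: 0.157
```

Run:
```python
from h import *
s=sense();m=camera_model('wrist');im=grab_frame('wrist');cv2.imwrite('pics/w4.png',im)
np.savez('w4.npz',**{k:np.array(v) for k,v in m.items()})
im=grab_frame('side');cv2.imwrite('pics/s4.png',cv2.resize(im[110:280,160:330],None,fx=3.5,fy=3.5,interpolation=cv2.INTER_CUBIC))
go([600,0,260],-1.589);print(s['opening'],s['contact_force'])
```

```text
pos [ 584.9 -226.6  268.7] rot [ 3.1376e+00 -4.0000e-04 -1.5901e+00] cm [-22.68  -1.07   0.85] twist -0.0011 t 4.57
0.1567466074791549 [ 0.59663014  0.99266662 -0.91594555]
```

View pics/w4.png

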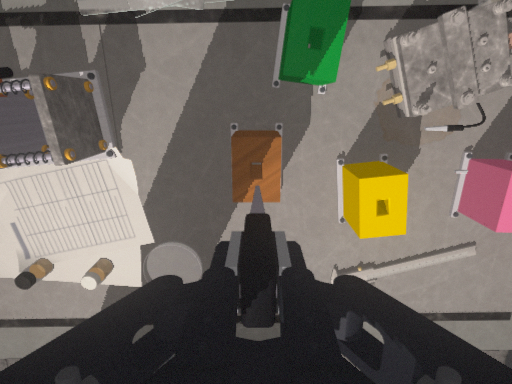

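View pics/s4.png

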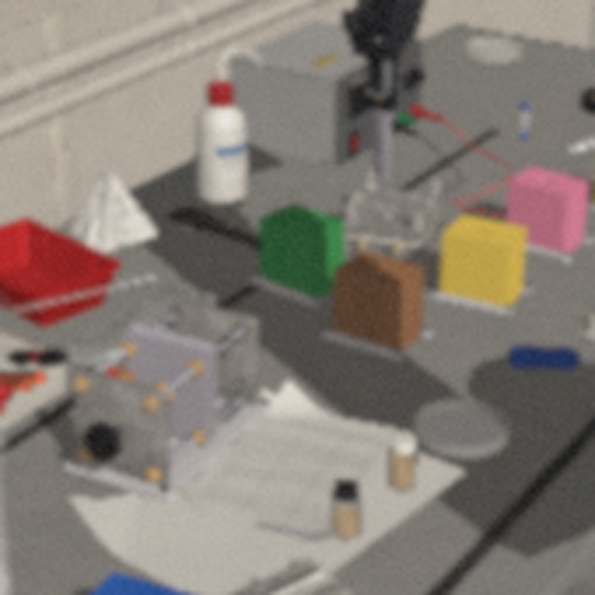

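The gauge is out of the block; its blade tip is at (257,190) in the wrist view. Next I move to view the stand.

Run:
```python
from h import *
go([550,65,268],-1.589)
```

```text
pos [ 584.9 -226.6  268.7] rot [ 3.1376e+00 -4.0000e-04 -1.5901e+00] cm [-29.09   4.05   0.07] twist -0.0011 t 4.57
```

Call:
{"op": "arm_command", "data": {
  "plan": [
    {"translation": [-2,0.3,0],"twist": 0,"gripper": 0},
    {"translation": [-5,0.7,0],"twist": 0,"gripper": 0},
    {"translation": [-8.5,1.2,0],"twist": 0,"gripper": 0},
    {"translation": [-12,1.7,0],"twist": 0,"gripper": 0},
    {"translation": [-15.5,2.2,0],"twist": 0,"gripper": 0}
  ]
}}

```text
clock: 4.98
eef_pos: [564.5, -69.8, 266.7]
tcp_rot: [3.135, -0.0, -1.591]
contact_force: [2.0, 0.3, -1.8]
opening: 0.155
```

Run:
```python
from h import *
go([550,65,268],-1.589)
```

```text
pos [564.5 -69.8 266.7] rot [ 3.1346 -0.     -1.5908] cm [-13.45   1.72  -0.11] twist -0.0018 t 4.98
```

Call:
{"op": "arm_command", "data": {
  "plan": [
    {"translation": [-3.5,0.5,0],"twist": 0,"gripper": 0},
    {"translation": [-7,1.0,0],"twist": 0,"gripper": 0},
    {"translation": [-10.5,1.4,0],"twist": 0,"gripper": 0},
    {"translation": [-13,1.7,-0.1],"twist": 0,"gripper": 0},
    {"translation": [-13.5,1.7,-0.1],"twist": 0,"gripper": 0}
  ]
}}

```text
clock: 5.4
eef_pos: [548.7, 69.0, 266.2]
tcp_rot: [3.132, 0.001, -1.588]
contact_force: [-0.1, -0.4, -1.3]
opening: 0.156
```

Run:
```python
from h import *
grab_frame('side')
s=sense();m=camera_model('wrist');im=grab_frame('wrist');cv2.imwrite('pics/w5.png',im)
np.savez('w5.npz',**{k:np.array(v) for k,v in m.items()})
print(s['eef_pos'],s['tcp_rot'],s['qvel'].round(3))
```

```text
[549.13277987  68.08358529 266.30240033] [ 3.13208430e+00  3.88297467e-04 -1.58793129e+00] [-0.052 -0.001 -0.004 -0.02   0.002 -0.043]
```

View pics/w5.png

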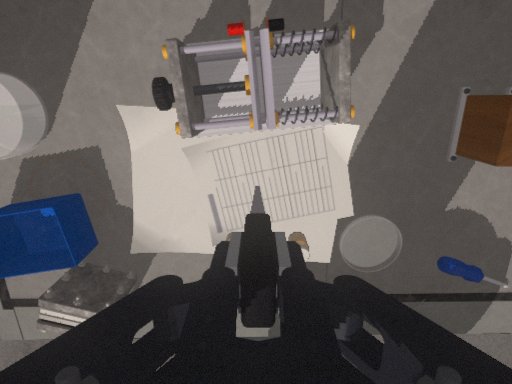

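The wrist view shows the stand at (260,80), with the knob on the left at (162,93) (+y side) and springs on the right. The two plates are at columns 255 and 266. I enlarge it.

Run:
```python
import cv2
im=cv2.imread('pics/w5.png')
cv2.imwrite('pics/w5c.png',cv2.resize(im[20:145,150:365],None,fx=3.7,fy=3.7,interpolation=cv2.INTER_CUBIC))
cv2.imwrite('pics/w5d.png',cv2.resize(im[20:145,225:295],None,fx=4.7,fy=4.7,interpolation=cv2.INTER_CUBIC))
```

```text
(no output)
```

View pics/w5c.png

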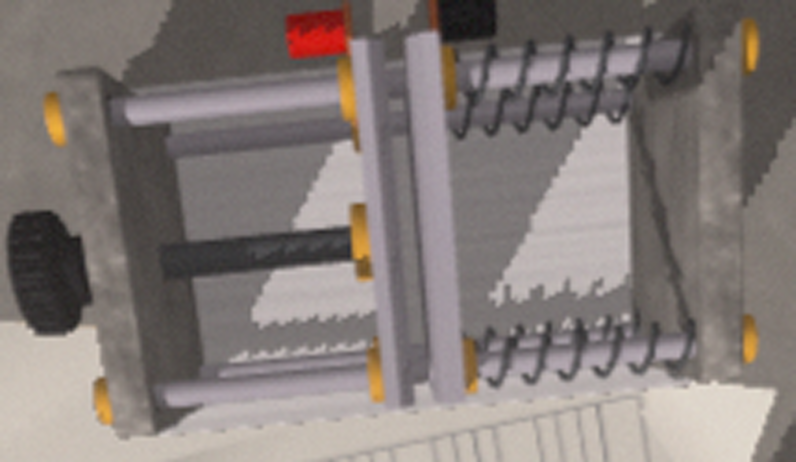

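View pics/w5d.png

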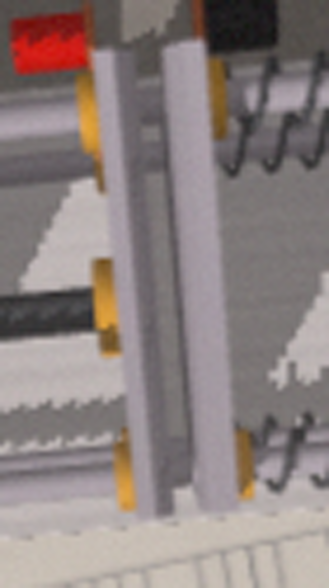

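Run:
```python
from h import *
m=dict(np.load('w5.npz'))
f=lambda u,v:onz(m,(225+u/4.7-.4,20+v/4.7-.4),110)[:2]
Lt,Lb=f(93,50),f(140,515);Rt,Rb=f(203,40),f(235,508)
print('cam',m['pose'][:3,3])
for n,a,b in[('L',Lt,Lb),('R',Rt,Rb)]:
    d=a-b;print(n,a.round(1),b.round(1),np.linalg.norm(d),np.degrees(np.arctan2(d[1],d[0])))
c=(Lt+Lb+Rt+Rb)/4;print('centre',c,'outer sep',np.linalg.norm((Lt+Lb-Rt-Rb)/2))
# foot of uprights/ base corners check & rod direction (plate normal): rods at z94 axis from crop w5c
g=lambda u,v,z:onz(m,(150+u/3.7-.4,20+v/3.7-.4),z)[:2]
for a,b in [((130,110),(340,93)),((165,395),(365,380)),((480,68),(680,50)),((480,355),(690,345))]:
    A,B=g(*a,94),g(*b,94);d=A-B;print('rod',A.round(1),B.round(1),np.degrees(np.arctan2(d[1],d[0]))-90)
```

```text
cam [623.22942174  66.11453142 409.21047525]
L [680.4  77. ] [593.3  69.8] 87.43240579860041 4.735862083370885
R [681.8  56.1] [594.4  50. ] 87.59756811169558 3.9975066017944285
centre [637.47484882  63.24417403] outer sep 20.401471760452555
rod [668.  135.2] [671.1  80.7] 3.2648003484511747
rod [595.6 131.9] [598.7  76.2] 3.2498484296455104
rod [676.4  44.7] [679.7  -6.3] 3.7180560127528395
rod [604.9  44.3] [606.7 -13.3] 1.709995202781883
```

Plate length measures 87.5 mm (given as 88) and the outer separation 20.4 mm (21 or more expected), so it is consistent to about 0.5 mm. The centre is (637.5, 63.2) and the yaw about +3.8°. I move above the gap with the tip at about 140.

Run:
```python
from h import *
m=dict(np.load('w5.npz'))
s=sense();R=Ro.from_euler('xyz',s['tcp_rot']).as_matrix()
print(proj(camera_model('wrist'),s['eef_pos']+R[:,2]*91))
go([637.5,63.3,232],-1.505)
```

```text
[256.70577382 193.23296838]
pos [549.4  66.5 266.5] rot [ 3.1324e+00 -4.0000e-04 -1.5884e+00] cm [ 0.16 -8.84  3.36] twist -0.0834 t 5.5
```

Call:
{"op": "arm_command", "data": {
  "plan": [
    {"translation": [0.05,-1.5,0],"twist": -0.02,"gripper": 0},
    {"translation": [0.1,-4,0.8],"twist": -0.05,"gripper": 0},
    {"translation": [0.15,-6.5,2],"twist": -0.083,"gripper": 0},
    {"translation": [0.16,-8.5,3],"twist": -0.083,"gripper": 0},
    {"translation": [0.16,-8.8,3.3],"twist": -0.083,"gripper": 0}
  ]
}}

```text
clock: 5.92
eef_pos: [638.9, 61.3, 229.7]
tcp_rot: [3.131, -0.0, -1.507]
contact_force: [-0.6, 0.6, -1.4]
opening: 0.154
```

Run:
```python
from h import *
grab_frame('side')
im=grab_frame('scene');cv2.imwrite('pics/sc6.png',cv2.resize(im[110:240,180:300],None,fx=4.5,fy=4.5,interpolation=cv2.INTER_CUBIC))
s=sense();m=camera_model('wrist');im=grab_frame('wrist')
np.savez('w6.npz',**{k:np.array(v) for k,v in m.items()})
cv2.imwrite('pics/w6.png',im)
cv2.imwrite('pics/w6c.png',cv2.resize(im[90:250,190:330],None,fx=3.7,fy=3.7,interpolation=cv2.INTER_CUBIC))
print(s['eef_pos'],s['tcp_rot'],s['qvel'].round(3))
go([637.5,63.3,232],-1.505)
```

```text
[636.66078251  61.71694109 230.51826092] [ 3.12894025e+00 -1.09251040e-04 -1.50701682e+00] [ 0.011 -0.041  0.016  0.003  0.015  0.003]
pos [636.2  62.1 231.4] rot [ 3.1296  0.     -1.5068] cm [-0.12 -0.13 -0.06] twist -0.0018 t 6.07
```

View pics/w6c.png

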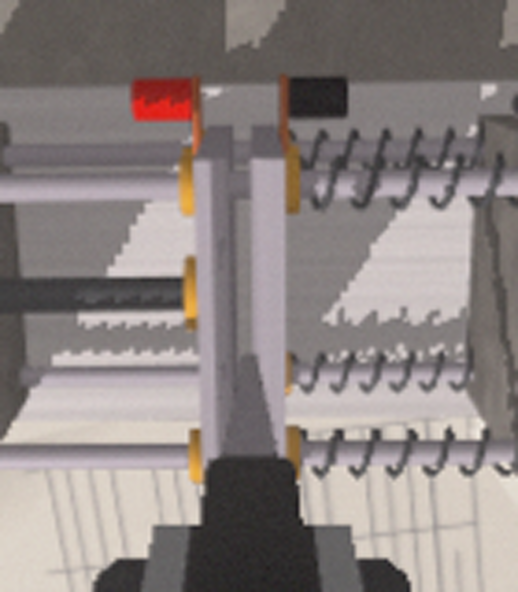

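View pics/sc6.png

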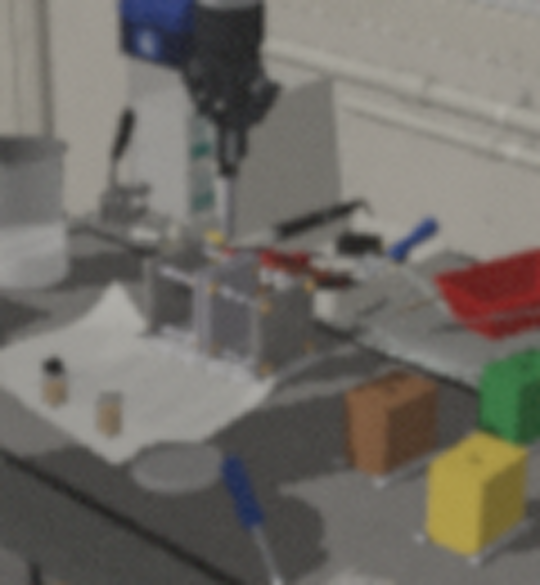

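Run:
```python
from h import *
m=dict(np.load('w6.npz'))
px=lambda u,v:(190+u/3.7-.4,90+v/3.7-.4)
f=lambda u,v,z=110:onz(m,px(u,v),z)[:2]
L=[f(195,160),f(201,420)];Rr=[f(285,160),f(287,420)]
for n,(a,b) in(('L',L),('R',Rr)):
    d=a-b;print(n,a.round(1),b.round(1),np.degrees(np.arctan2(d[1],d[0])))
tip=f(252,357,141.5);print('tip',tip,'cam',m['pose'][:3,3])
def yat(a,b,x):return a[1]+(b[1]-a[1])*(x-a[0])/(b[0]-a[0])
yl,yr=yat(*L,tip[0]),yat(*Rr,tip[0]);print('at tip x: L,R,mid',yl,yr,(yl+yr)/2)
# edge profile scanning
g=cv2.cvtColor(cv2.imread('pics/w6.png'),cv2.COLOR_BGR2GRAY)
for v in (160,170,175,180):print(v,g[v,238:272])
```

```text
L [679.9  77.1] [615.4  72.5] 4.148417897883351
R [681.2  56.1] [616.8  50.9] 4.658360819895538
tip [642.13330648  61.36516223] cam [711.04068259  65.97775427 373.14105442]
at tip x: L,R,mid 74.40508757998174 52.95007890740021 63.677583243690975
160 [200 177 126 106 116 162 167 170 170 142 122 112 116 111  99 100 124 127
 127 130 156 169 174 173 173 172 172 170 172 140 128 126 128 123]
170 [ 72 107 162 165 163 169 171 170 171 154 125 119 120 112  99  96 121 126
 126 126 155 165 171 172 174 168 169 170 170 137 123 123 127 127]
175 [206 192 178 171 162 157 168 169 169 156 127 120 116 112 100  92 124 132
 130 131 153 163 170 174 170 172 170 172 170 139 129 131 127 130]
180 [128 126 129 128 127 148 167 169 170 163 126 118 118 112 101  93 120 128
 127 129 149 164 170 170 170 171 170 169 169 138 127 126 130 126]
```

Run:
```python
from h import *
go([633.7,63.8,208],-1.498)
```

```text
pos [636.2  62.1 231.4] rot [ 3.1296  0.     -1.5068] cm [-0.19  0.21  2.34] twist -0.0088 t 6.07
```

Call:
{"op": "arm_command", "data": {
  "plan": [
    {"translation": [-0.1,0.1,0.4],"twist": -0.009,"gripper": 0},
    {"translation": [-0.19,0.2,1.0],"twist": -0.009,"gripper": 0},
    {"translation": [-0.19,0.2,1.8],"twist": -0.009,"gripper": 0},
    {"translation": [-0.19,0.2,2.3],"twist": -0.009,"gripper": 0},
    {"translation": [-0.19,0.2,2.3],"twist": -0.009,"gripper": 0}
  ]
}}

```text
clock: 6.48
eef_pos: [632.7, 63.8, 207.0]
tcp_rot: [3.128, 0.0, -1.498]
contact_force: [-1.0, 0.1, -1.6]
opening: 0.16
```

Run:
```python
from h import *
im=grab_frame('scene');cv2.imwrite('pics/sc7.png',cv2.resize(im[150:220,200:270],None,fx=8,fy=8,interpolation=cv2.INTER_CUBIC))
s=sense();m=camera_model('wrist');im=grab_frame('wrist')
np.savez('w7.npz',**{k:np.array(v) for k,v in m.items()})
cv2.imwrite('pics/w7.png',im)
cv2.imwrite('pics/w7c.png',cv2.resize(im[90:250,190:330],None,fx=3.7,fy=3.7,interpolation=cv2.INTER_CUBIC))
print(s['eef_pos'],s['tcp_rot'],s['qvel'].round(3))
go([633.7,63.8,188],-1.498)
```

```text
[633.1735323   63.85677844 207.73354484] [ 3.12836073e+00  5.62764433e-05 -1.49754118e+00] [ 0.    -0.008 -0.02   0.001  0.008 -0.002]
pos [633.6  63.9 208.2] rot [ 3.1291e+00  1.0000e-04 -1.4976e+00] cm [ 0.01 -0.04  2.02] twist 0.0004 t 6.58
```

View pics/w7c.png

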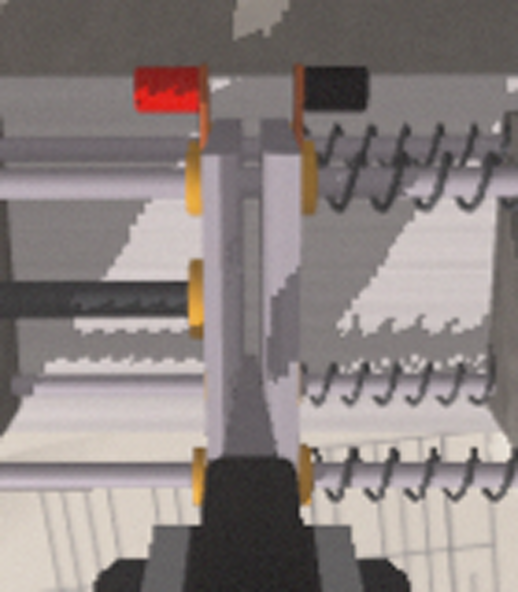

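View pics/sc7.png

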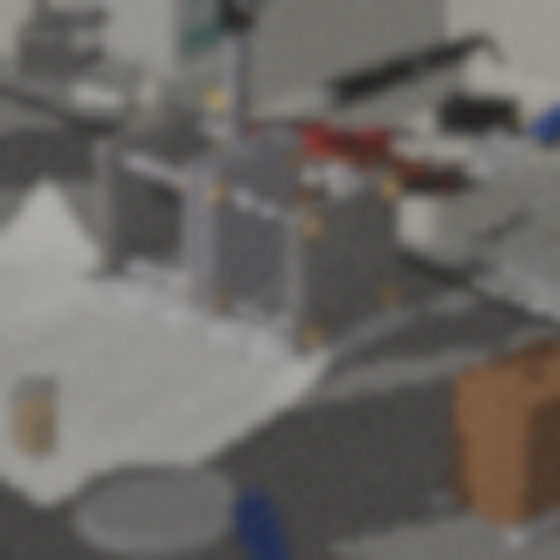

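The tip at (252,357) is centred between the plates, whose outer edges are at 206 and 300. I lower it into the mouth.

Call:
{"op": "arm_command", "data": {
  "plan": [
    {"translation": [0,0,0.4],"twist": 0,"gripper": 0},
    {"translation": [0,0,0.9],"twist": 0,"gripper": 0},
    {"translation": [0,0,1.4],"twist": 0,"gripper": 0},
    {"translation": [0,0,1.8],"twist": 0,"gripper": 0},
    {"translation": [0,0,2.0],"twist": 0,"gripper": 0}
  ]
}}

```text
clock: 7.0
eef_pos: [632.9, 63.8, 187.3]
tcp_rot: [3.128, 0.0, -1.498]
contact_force: [0.3, 0.0, -1.5]
opening: 0.157
```

Run:
```python
from h import *
m=camera_model('wrist');im=grab_frame('wrist')
cv2.imwrite('pics/w8.png',im)
cv2.imwrite('pics/w8c.png',cv2.resize(im[90:250,190:330],None,fx=3.7,fy=3.7,interpolation=cv2.INTER_CUBIC))
for i in range(4):
    grab_frame('side');s=sense();print(s['contact_force'].round(2),s['wrist_torque'].round(2),s['eef_pos'].round(2),s['opening'])
go([633.7,63.8,188],-1.498)
```

```text
[ 0.23 -0.35 -2.28] [-0. -0. -0.] [633.    63.85 187.57] 0.15889115308397347
[-0.27 -0.61 -2.31] [-0.05 -0.06 -0.03] [633.24  63.86 187.96] 0.15565975804241583
[ 0.26  0.34 -1.06] [ 0.01  0.01 -0.02] [633.4   63.87 188.23] 0.1560522641094754
[ 0.2  -1.18 -0.83] [-0.01 -0.03  0.04] [633.52  63.87 188.39] 0.15924956874080157
pos [633.5  63.9 188.4] rot [ 3.1295e+00  1.0000e-04 -1.4976e+00] cm [ 0.01 -0.02  0.04] twist 0.0004 t 7.25
```

View pics/w8c.png

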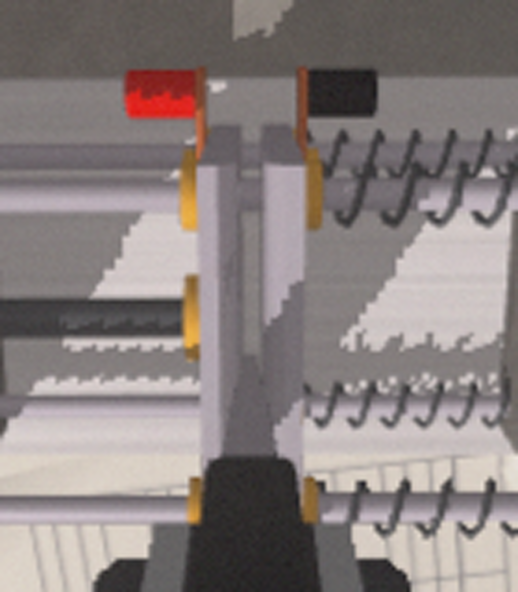

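Call:
{"op": "arm_command", "data": {
  "plan": [
    {"translation": [0,0,0.2],"twist": 0,"gripper": 0},
    {"translation": [0,0,0.4],"twist": 0,"gripper": 0},
    {"translation": [0,0,0.6],"twist": 0,"gripper": 0},
    {"translation": [0,0,0.7],"twist": 0,"gripper": 0},
    {"translation": [0,0,0.7],"twist": 0,"gripper": 0}
  ]
}}

```text
clock: 7.67
eef_pos: [633.2, 63.8, 181.0]
tcp_rot: [3.129, -0.0, -1.498]
contact_force: [0.3, -0.1, -1.4]
opening: 0.16
```

```bash
cat >> h.py <<'E'
def feel(n=6):
    F=[];T=[]
    for i in range(n):
        grab_frame('side');s=sense();F.append(s['contact_force']);T.append(s['wrist_torque'])
    c,q=np.cos(.073),np.sin(.073);R=np.array([[c,q],[-q,c]])
    F=np.mean(F,0);T=np.mean(T,0)
    print('F stand x,y',(R@F[:2]).round(2),'Fz',F[2].round(2),'T',(R@T[:2]).round(3),T[2].round(3),'pos',s['eef_pos'].round(2),'tipz',round(s['eef_pos'][2]-91.7,1),'rot',s['tcp_rot'].round(4),'t',round(s['clock'],2),'op',round(s['opening'],3))
E
python3 -c "
from h import *
feel()"
```

```text
F stand x,y [-0.03 -0.65] Fz -1.6 T [-0.146  0.039] 0.001 pos [633.39  63.84 181.44] tipz 89.7 rot [ 3.1294  0.     -1.4976] t 7.97 op 0.156
```

Call:
{"op": "arm_command", "data": {
  "plan": [
    {"translation": [0,0,0.1],"twist": 0,"gripper": 0},
    {"translation": [0,0,0.2],"twist": 0,"gripper": 0},
    {"translation": [0,0,0.3],"twist": 0,"gripper": 0},
    {"translation": [0,0,0.3],"twist": 0,"gripper": 0},
    {"translation": [0,0,0.3],"twist": 0,"gripper": 0}
  ]
}}

```text
clock: 8.38
eef_pos: [633.4, 63.8, 178.3]
tcp_rot: [3.129, -0.0, -1.498]
contact_force: [0.3, -0.7, -2.9]
opening: 0.156
```

```bash
python3 -c "
from h import *
feel()"
```

```text
F stand x,y [ 0.45 -1.07] Fz -2.03 T [-0.326 -0.08 ] -0.005 pos [633.34  63.77 178.4 ] tipz 86.7 rot [ 3.1294e+00 -1.0000e-04 -1.4976e+00] t 8.68 op 0.155
```

Call:
{"op": "arm_command", "data": {
  "plan": [
    {"translation": [0,0,0.1],"twist": 0,"gripper": 0},
    {"translation": [0,0,0.2],"twist": 0,"gripper": 0},
    {"translation": [0,0,0.3],"twist": 0,"gripper": 0},
    {"translation": [0,0,0.3],"twist": 0,"gripper": 0},
    {"translation": [0,0,0.3],"twist": 0,"gripper": 0}
  ]
}}

```text
clock: 9.1
eef_pos: [633.3, 63.7, 175.3]
tcp_rot: [3.129, -0.0, -1.498]
contact_force: [0.8, -1.3, -2.5]
opening: 0.155
```

```bash
python3 -c "
from h import *
feel()"
```

```text
F stand x,y [ 0.36 -2.03] Fz -2.09 T [-0.506 -0.158] 0.021 pos [633.28  63.72 175.32] tipz 83.6 rot [ 3.1293e+00 -2.0000e-04 -1.4975e+00] t 9.4 op 0.156
```

Call:
{"op": "arm_command", "data": {
  "plan": [
    {"translation": [0,0,0.1],"twist": 0,"gripper": 0},
    {"translation": [0,0,0.2],"twist": 0,"gripper": 0},
    {"translation": [0,0,0.3],"twist": 0,"gripper": 0},
    {"translation": [0,0,0.4],"twist": 0,"gripper": 0},
    {"translation": [0,0,0.4],"twist": 0,"gripper": 0}
  ]
}}

```text
clock: 9.82
eef_pos: [633.3, 63.6, 171.4]
tcp_rot: [3.129, -0.0, -1.497]
contact_force: [0.0, -3.1, -0.4]
opening: 0.154
```

```bash
python3 -c "
from h import *
feel()
m=camera_model('wrist');im=grab_frame('wrist')
np.savez('w9.npz',**{k:np.array(v) for k,v in m.items()})
cv2.imwrite('pics/w9.png',im)
cv2.imwrite('pics/w9c.png',cv2.resize(im[90:250,190:330],None,fx=3.7,fy=3.7,interpolation=cv2.INTER_CUBIC))
"
```

```text
F stand x,y [-0.02 -2.95] Fz 0.27 T [-0.71  -0.117] 0.037 pos [633.29  63.61 171.35] tipz 79.6 rot [ 3.1294e+00 -3.0000e-04 -1.4975e+00] t 10.12 op 0.154
```

View pics/w9c.png

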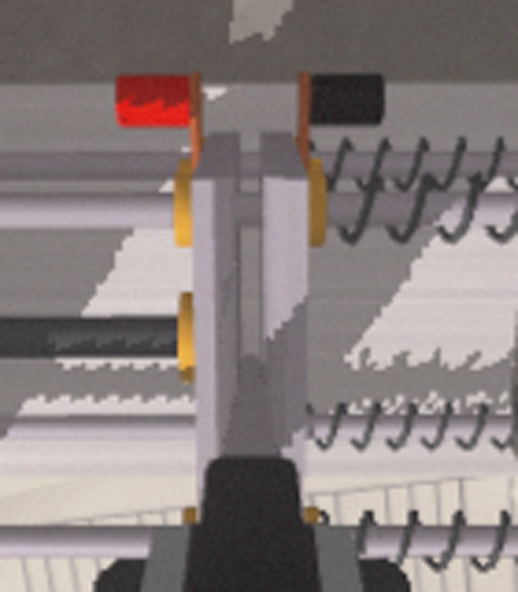

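Call:
{"op": "arm_command", "data": {
  "plan": [
    {"translation": [0,0,0.1],"twist": 0,"gripper": 0},
    {"translation": [0,0,0.2],"twist": 0,"gripper": 0},
    {"translation": [0,0,0.3],"twist": 0,"gripper": 0},
    {"translation": [0,0,0.3],"twist": 0,"gripper": 0},
    {"translation": [0,0,0.3],"twist": 0,"gripper": 0}
  ]
}}

```text
clock: 10.58
eef_pos: [633.5, 63.6, 168.5]
tcp_rot: [3.13, -0.0, -1.497]
contact_force: [1.5, -3.9, 3.2]
opening: 0.154
```

```bash
python3 -c "
from h import *
feel()"
```

```text
F stand x,y [ 0.78 -3.77] Fz 3.13 T [-0.891 -0.161] 0.02 pos [633.43  63.59 168.45] tipz 76.8 rot [ 3.1298e+00 -4.0000e-04 -1.4975e+00] t 10.88 op 0.16
```

Call:
{"op": "arm_command", "data": {
  "plan": [
    {"translation": [0.01,0,0],"twist": 0,"gripper": 0},
    {"translation": [0.02,0,0],"twist": 0,"gripper": 0},
    {"translation": [0.03,0,0],"twist": 0,"gripper": 0},
    {"translation": [0.03,0,0],"twist": 0,"gripper": 0},
    {"translation": [0.03,0,0],"twist": 0,"gripper": 0}
  ]
}}

```text
clock: 11.3
eef_pos: [633.5, 63.4, 168.5]
tcp_rot: [3.13, -0.0, -1.498]
contact_force: [1.3, -2.3, 2.4]
opening: 0.157
```

```bash
python3 -c "
from h import *
feel()"
```

```text
F stand x,y [ 0.52 -1.7 ] Fz 3.16 T [-0.435 -0.184] 0.003 pos [633.48  63.42 168.46] tipz 76.8 rot [ 3.1298e+00 -1.0000e-04 -1.4975e+00] t 11.6 op 0.155
```

Run:
```python
from h import *
m=camera_model('wrist');im=grab_frame('wrist')
np.savez('w10.npz',**{k:np.array(v) for k,v in m.items()});cv2.imwrite('pics/w10.png',im)
cv2.imwrite('pics/w10c.png',cv2.resize(im[90:250,190:330],None,fx=3.7,fy=3.7,interpolation=cv2.INTER_CUBIC))
for k in (7,9,10):
    m=dict(np.load(f'w{k}.npz'));g=cv2.GaussianBlur(cv2.cvtColor(cv2.imread(f'pics/w{k}.png'),cv2.COLOR_BGR2GRAY).astype(float),(0,0),.6)
    r=[]
    for v in range(138,172):
        row=g[v,242:275]; d=np.diff(row)
        def edge(idx):
            s=slice(max(idx-1,0),idx+2);w=np.clip(-d[s],0,None);return (np.arange(len(d))[s]*w).sum()/w.sum()+242.5
        negs=np.argsort(d)
        # strongest falling edge in left half / right half
        L=np.argmin(d[:14]);Rr=16+np.argmin(d[16:]);
        a=onz(m,(edge(L),v),110);b=onz(m,(edge(Rr),v),110)
        r.append([edge(L),edge(Rr),np.hypot(*(a-b)[:2])*np.cos(0.0)])
    r=np.array(r);print(k,np.median(r,0).round(2),r[:,2].std().round(2))
```

```text
7 [249.36 270.72  17.2 ] 1.93
9 [247.39 272.75  17.37] 0.18
10 [246.75 273.03  17.68] 0.84
```

View pics/w10c.png

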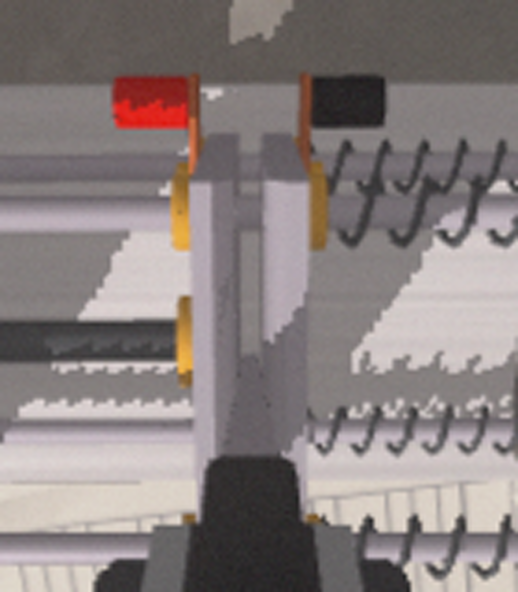

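The plate separation has grown about 0.5 mm since the rest view. The upward drag of about 5 N also needs both plates in contact, since the set plate's net push is only 1.9 N. I go 2 mm deeper for margin; the push-back stays at or below 1.1 mm even for a 5 mm gap.

Call:
{"op": "arm_command", "data": {
  "plan": [
    {"translation": [0,0,0.05],"twist": 0,"gripper": 0},
    {"translation": [0,0,0.1],"twist": 0,"gripper": 0},
    {"translation": [0,0,0.15],"twist": 0,"gripper": 0},
    {"translation": [0,0,0.2],"twist": 0,"gripper": 0},
    {"translation": [0,0,0.2],"twist": 0,"gripper": 0}
  ]
}}

```text
clock: 12.07
eef_pos: [633.4, 63.4, 166.4]
tcp_rot: [3.13, -0.0, -1.498]
contact_force: [1.2, -2.3, 4.2]
opening: 0.158
```

Run:
```python
from h import *
feel()
m=camera_model('wrist');im=grab_frame('wrist');cv2.imwrite('pics/w11.png',im)
np.savez('w11.npz',**{k:np.array(v) for k,v in m.items()})
for k in (7,9,10,11):
    m=dict(np.load(f'w{k}.npz'));g=cv2.GaussianBlur(cv2.cvtColor(cv2.imread(f'pics/w{k}.png'),cv2.COLOR_BGR2GRAY).astype(float),(0,0),.6)
    r=[]
    for v in range(142,168):
        d=np.diff(g[v,242:275])
        def edge(i):
            s=slice(max(i-1,0),i+2);w=np.clip(-d[s],0,None);return (np.arange(len(d))[s]*w).sum()/w.sum()+242.5
        L=np.argmin(d[:14]);Q=16+np.argmin(d[16:])
        a=onz(m,(edge(L),v),110);b=onz(m,(edge(Q),v),110);r.append(np.hypot(*(a-b)[:2]))
    print(k,np.median(r).round(2))
feel()
im=grab_frame('side');cv2.imwrite('pics/s11.png',im)
```

```text
F stand x,y [ 0.37 -2.47] Fz 3.42 T [-0.549 -0.044] 0.012 pos [633.4   63.38 166.42] tipz 74.7 rot [ 3.1297e+00 -2.0000e-04 -1.4975e+00] t 12.37 op 0.157
7 17.2
9 17.39
10 17.72
11 17.75
F stand x,y [ 0.35 -2.58] Fz 3.71 T [-0.608 -0.066] 0.028 pos [633.4   63.38 166.43] tipz 74.7 rot [ 3.1297e+00 -2.0000e-04 -1.4976e+00] t 12.72 op 0.158
```

View pics/s11.png

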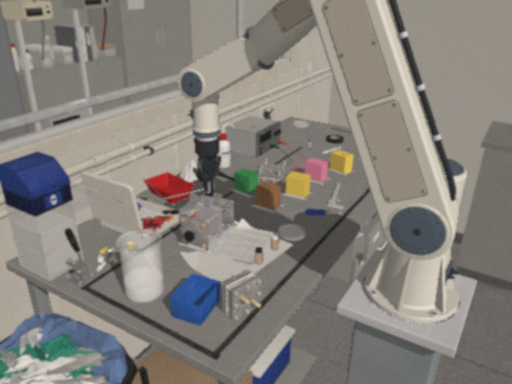

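The readings are steady: the plate is pushed back about 0.5 mm, the gauge is held, and nothing else has moved. I hand in.

```bash
python3 -c "
from rig import job,sense
print(job.sign_off(),sense()['clock'])"
```

```text
the job is handed in; nothing more can be done
the job is handed in; nothing more can be done
```

I lifted the taper gauge out of the brown wooden block by its handle, gripping across the 14 mm thickness. I then lowered it upright into the middle of the gap until it dragged on both plates, and handed the job in at about 12.7 s while still gripping it. No verdict came back.

What the last checks showed:
- **Depth:** the tip was at about z = 75 mm, roughly 35 mm below the plate tops.
- **Alignment:** the tilt was about 0.012 rad. The yaw was within about 0.01 to 0.02 rad of the measured stand yaw; the plate-edge estimates ran from 4.0° to 4.7°.
- **Spring plate:** the wrist pictures put it about 0.5 mm back from rest. The wedge thickness gives up to about 1.1 mm if the gap at rest was 5 mm.
- **Contact:** the force readings were steady, with an upward drag of about 5 N and a net push of 2.5 N from the set plate. Drag that large needs both plates pressing. I could not measure the force on each plate separately; I estimate 4 to 5 N on the spring plate and 7 N on the set plate.
- **Grip and surroundings:** the gripper held at 50 N with the opening steady at 0.157. The last side view showed the vials, dish and beaker where they had been; I judged this by eye.

Some checks disagreed:
- **Gauge position:** my first side-camera estimate was about 13 mm off in y from the wrist camera, so I used the wrist measurement.
- **Stand yaw:** the rod directions gave 1.7° to 3.7° against 4.0° to 4.7° from the plate edges. I used the plate edges.
- **Plate width:** the first outer width of the plates read 20.4 mm where at least 21 mm was expected. The closer view gave 21.4 mm.

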